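Unbolt the sample locker and weigh the bottle

ROBOT

A 6-joint arm with a two-finger parallel gripper is mounted at the origin on the work surface; the furniture and walls round the work are solid. World frame = base frame: x ahead of the robot, y to its left, z up, the work surface at z = 0. Lengths are in m, angles in rad, forces in N, time in s.
With the tool pointing down it reaches from about 0.275 to 0.875 m from the base axis. Payload 12.5 kg.
Tool frame: the origin (TCP) lies between the finger pads; the fingertips stand 19 mm ahead of it and the grasp point (between the pads) is the TCP; z points along the fingers, y is the direction in which the jaws open and shut (so a half turn about z gives the same grasp; the last joint's range is limited). The gripper opens to 85 mm and grips with 20 to 120 N. Pads are 22 mm wide; open, the fingers measure 114 mm over their backs; the gripper's body (76 mm by 85 mm) begins 54 mm behind the grasp point. The pads swing forward as they close: fully open they stand 13 mm farther back than shut.
Start: joints at [-1.429, 0.351, 1.652, -0, 1.139, -0.085], TCP at [0.124, -0.536, 0.25] pointing down, gripper open.
Joint ranges: [-2.75, 2.75], [-0.79, 2.1], [0.01, 2.65], [-1.57, 4.71], [0.07, 3.14], [-2.87, 2.87]. Speed limits (rad/s): [2.22, 2.22, 2.79, 3.14, 3.14, 3.14].

INTERFACE

Orientations are given as a unit quaternion [w, x, y, z].
In Python, from cell import get_obs, vision, robot gives the robot as it stands. The module is installed in compiled form; this text tells all that it offers.
- The arm moves only by the tool send_rows, never from a script. Its argument "plan" is a list that holds one entry, the list of rows, each a list of 5 numbers: the shift along the tool's x, y, z in cm, then the turn about the tool's z in units of 6 degrees (1.0 is 6 degrees), then the closure in counts, from 0 (fully open) to 255 (shut). A call has 1 to 20 rows; each row shifts and turns the commanded pose from where the row before left it, along the tool's axes as they then stand; what a row does not reach is not made up. A row lasts 1/12 s, in which the tool goes at most 41.7 mm and 7.16 degrees, less where a joint would pass 70% of its speed; a pose out of reach is approached as far as the arm can. A call with a gripper value outside its range is refused whole. The fingers move at their own pace and stop on an object; the grip force is fixed at half the most. Time passes only in rows, so rows that do not move let the fingers close. It gives the time, the measured TCP pose, the force and the opening at its end, in the units of the state.
- get_obs(): the state, without advancing time (a new reading comes with each control period).
- vision.get_image(name): name is "scene" or "side" or "wrist"; returns a dict with "color" (480x640x3 uint8, red, green, blue), "range_z" (480x640 float32, m along the optical axis (not along the pixel's ray), 0 where there is no reading), "vertical_fov" (degrees; the focal length in pixels is half the picture's height over the tangent of half this angle, whatever the lens; pixels are square), "cx", "cy" (the principal point, pixels), "origin" and "orientation" of the camera in the world. Camera axes: x right, y down, z forward; pixel columns grow to the right and rows downward; lengths in m; the calibration is good to about 2 mm. A picture is of the moment at which its call begins.
- robot.sign_off(): hands the job in, once; it reports no verdict.
The state is a dict: "time_s": time; "joints": joint angles; "qvel": joint speeds; "effort": joint torques, N m; "ee_pos": TCP position; "ee_rot": TCP orientation; "wrist_force": force on the tool from outside, world axes, zero at the start; "ft_torque": the same for the moment, N m; "opening": finger opening in m.
Only numpy, scipy, OpenCV 4.12 (cv2) and the standard library are available. Lean on these libraries where they do the work, as an engineer would, in place of code of your own. Each camera call takes 0.05 s, during which the arm holds its last target.

TASK

Unbolt the grey sample locker: tip the bolt's handle back so that it lifts out of its notch, draw the bolt all the way out of its keeper, and lay the handle right down in the second notch so that the bolt stays open. Then slide the yellow hood all the way back from the front wall, take out the bottle, and leave it standing upright in the middle of the pan of the open pocket scale; do not tip the bottle over or push the scale and the other things on the bench about.

Things in the scene. Friction and masses are not known exactly. Their poses are not given: they have to be found in the camera images.
- locker: Grey steel sample locker fixed to the bench. Origin: on the bench under the centre of its open-topped well; x points from the front wall to the back, z up. Well inside 86 (x) by 110 (y) mm, floor at 12 mm, side walls 10 mm thick, 60 mm high; front wall 96 mm high, outer face at x = -53 mm. Behind it a deck 60 mm high reaches x = +150 mm. A shelf on the -y side carries the bolt.
- closed_notch (a point): Fixed point on the axis of the 12 mm bolt rod, level with the closed notch: at x +20, y -122, z +78 mm from the locker's origin; same axes. From here: shelf x -32 to +35, y -88 to +57, top z -18; red guard plate x -23 to -17, y -85 to +42, top z +8, with 16 mm notches at y 0 (closed) and -45 (open); rod brackets y +17 to +37 and -68 to -83, tops z +12.
- bolt (a joint): Travel of the barrel bolt, m: 0 = home, its tip in the steel keeper on the hood's side; 0.045 = fully drawn, towards the locker's -y. Friction about 2 N. It cannot slide while the handle lies in a notch, and while it is home the hood cannot move.
- bolt_handle (a joint): Turn of the bolt's cranked handle about the rod, rad: 0 = down, its level arm lying in a notch and its upright stem in front of the guard; grows as the stem is tipped back over the rod (to the locker's +x) and the arm lifts; out of the notch above about 0.65, stop at 1.05. Light friction (about 1 N at the knob) holds it at any angle.
- handle_knob (a point): Centre of the black ball knob, 20 mm diameter, on top of the handle: from the rod's axis a 10 mm thick steel arm runs 34 mm to the locker's -x, then its stem rises 58 mm to the knob. So at handle angle 0 the knob is 34 mm in front of and 58 mm above the rod; at the stop it is as far behind and as high. It moves with bolt and handle.
- hood (a joint): Travel of the yellow hood, m: 0 = shut over the well against the front wall, 0.092 = fully open, over the deck behind (slides along the locker's +x). Friction about 2.5 N.
- hood_grip (a point): Centre of the dark bar on the hood's top: 12 mm thick, 80 mm long along the locker's y, axis 126 mm above the bench, 24 mm above the hood's top face (102 mm above the bench). It moves with the hood; nothing stands in front of it or behind it on the hood.
- bottle_mid (a point): Middle of the white reagent bottle with a blue cap that stands loose inside the well (hidden till the hood is open): half-way up, on its axis, z along the axis. Bottle 80 mm tall, body 41 mm diameter up to 68 mm, cap 26 mm diameter; about 75 g.
- scale_pan (a point): Centre of the top of the steel pan of the pocket scale, 23 mm above the bench; z up. Pan 77 mm (this point's x) by 66 mm (y). The loose grey scale is 126 by 84 mm; its lid, hinged at the pan's -x edge (away from the robot), stands open, about 115 mm high, leaning a little away from the pan; the keys are at the +x end, nearest the robot.
- kitchen_timer: Bystander: white wind-up timer with a red bar, loose, 60 by 60 by 44 mm; origin under its centre.
- marker_grey: Bystander: grey marker pen lying behind the bolt shelf, 130 mm long, 14 mm high; origin under its centre.

How it is judged:
On the way, in this order (a step that is already met when the one before it is completed fails the run):
1. the handle is lifted clear of its notch while the bolt is still home (value of joint bolt_handle above 0.6 rad and value of joint bolt below 0.012 m), for 0.1 s.
2. the bolt is drawn back, the hood still shut (value of joint bolt above 0.038 m and value of joint hood below 0.02 m), for 0.1 s.
3. the handle lies in the open notch, the hood still shut (value of joint bolt_handle below 0.2 rad and value of joint bolt above 0.036 m and value of joint hood below 0.02 m), for 0.2 s.
4. the hood is slid open (value of joint hood above 0.08 m), for 0.2 s.
At the end, for the whole second after the job is handed in: The handle lies in the open notch (handle joint under 0.2 rad, bolt at least 36 mm drawn), the hood is at least 80 mm open, and the bottle stands upright (within 0.12 rad) on the scale's pan, its axis within 28 mm (pan's x) and 25 mm (pan's y) of the pan's centre, the scale standing level (value of joint bolt_handle below 0.2 rad and value of joint bolt above 0.036 m and value of joint hood above 0.08 m and x of bottle_mid in the frame of scale_pan between -0.028 and 0.028 m and y of bottle_mid in the frame of scale_pan between -0.025 and 0.025 m and z of bottle_mid in the frame of scale_pan between 0.034 and 0.046 m and angle between bottle_mid's own z axis and vertical below 0.12 rad and angle between scale_pan's own z axis and vertical below 0.1 rad and contact force between bottle and scale above 0.1 N); the robot touches nothing.
It fails at once if the bottle is tipped (angle between bottle_mid's own z axis and vertical above 0.7 rad).
It fails at once if a bystander is knocked away (distance of any of kitchen_timer, marker_grey from where it was at the start of the episode above 0.03 m or distance of scale_pan from where it was at the start of the episode above 0.05 m).
It also fails if it takes over 51 s, if anything falls off the work surface, if the arm or the gripper's body presses on something with over 40 N, if the wrist force passes 120 N, or if a joint passes its speed limit or range.

## Working session

There is one attempt and no reset: what is moved stays moved. The work goes in short steps, Python scripts to look and compute and a tool call to move; the robot and the scene stay as the last step left them, time stands still between calls to the robot, and variables do not carry over. Pictures are saved under pics/ and viewed, and the job is handed in when it is done.

Besides the shell and the picture viewer there is one more tool, called after "Request:" as a command line: name --argument value ..., lists and objects as JSON in quotes. send_rows: Moves the arm, as the interface text tells. Its arguments: {"type":"object","properties":{"plan":{"type":"array","items":{"type":"array","items":{"type":"array","items":{"type":"number"}}}}},"required":["plan"]}

```bash
mkdir -p pics
cat > h.py <<'E'
import numpy as np, cv2
from scipy.spatial.transform import Rotation as R
from cell import get_obs, vision, robot
def Q(q): return R.from_quat([q[1],q[2],q[3],q[0]])
def grab(n,tag):
    d=vision.get_image(n); cv2.imwrite(f'pics/{tag}.png',d['color'][:,:,::-1]); np.savez(f'pics/{tag}.npz',**{k:np.array(v) for k,v in d.items()}); return d
def load(tag): return dict(np.load(f'pics/{tag}.npz'))
def ray(d,u,v):
    f=240/np.tan(np.radians(float(d['vertical_fov']))/2)
    c=np.stack([(np.asarray(u,float)-d['cx'])/f,(np.asarray(v,float)-d['cy'])/f,np.ones_like(np.asarray(u,float))],-1)
    return np.array(d['origin']),Q(d['orientation']).apply(c.reshape(-1,3)),c
def onplane(d,u,v,z):
    o,r,_=ray(d,u,v); return o+r*((z-o[2])/r[:,2])[:,None]
def pts(d):
    v,u=np.mgrid[0:480,0:640]; o,r,_=ray(d,u.ravel(),v.ravel())
    return (o+r*np.array(d['range_z']).reshape(-1,1)).reshape(480,640,3)
E
python3 - <<'E'
from h import *
print(get_obs())
for n in ['scene','side','wrist']:
    d=grab(n,n+'0'); print(n,d['vertical_fov'],d['cx'],d['cy'],d['origin'],d['orientation'])
E
```

```text
{'time_s': 0.0, 'joints': array([-1.42859506e+00,  3.51272666e-01,  1.65244116e+00, -1.85622270e-05,
        1.13914094e+00, -8.46129054e-02]), 'qvel': array([-0.00140762,  0.00016566, -0.00175626, -0.00043513, -0.00118614,
       -0.00026073]), 'effort': array([ 1.16498839e-03, -5.06102979e+01, -2.91403824e+01, -3.32586285e-05,
        4.55120622e-03,  1.05748404e-05]), 'ee_pos': array([ 0.12364835, -0.53558495,  0.24973198]), 'ee_rot': array([-6.30551853e-04,  9.93575668e-01,  1.13167991e-01, -2.65920834e-05]), 'wrist_force': array([ 0.16769821, -0.36899659, -0.01072728]), 'ft_torque': array([ 0.04369277, -0.02769759,  0.0136355 ]), 'opening': 0.08529628006444416}
scene 45.441126212152 322.0492325309675 250.08411639907442 [-0.2817379   0.677254    0.89659854] [ 0.19544974 -0.3610042   0.81012734 -0.41853204]
side 44.70859913418398 319.0878482429193 254.01931947026458 [0.06819622 0.83396914 0.81838754] [ 0.11592218 -0.21672526  0.85945676 -0.44824801]
wrist 60.37469994785008 319.24712543056944 234.9247894815637 [ 0.18868408 -0.52124327  0.37527683] [ 0.10285623  0.77576286 -0.61708725 -0.08255849]
```

View pics/scene0.png

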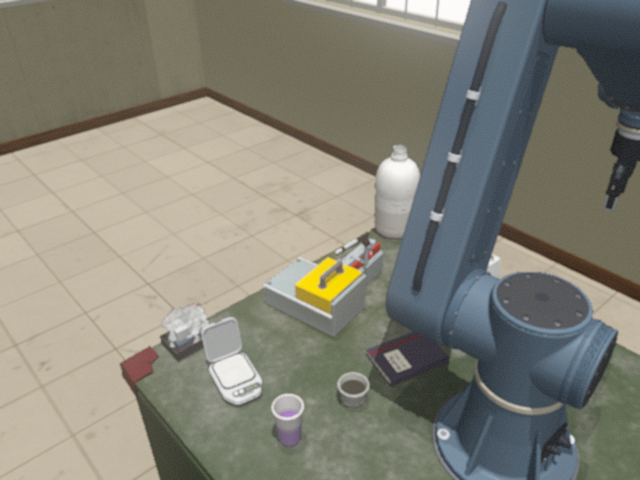

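View pics/side0.png

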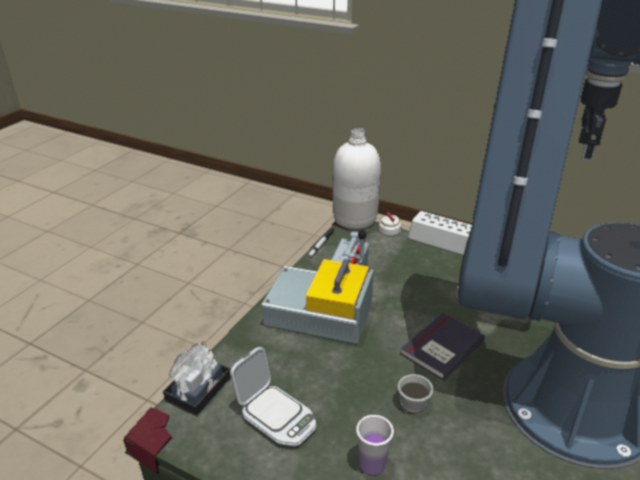

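View pics/wrist0.png

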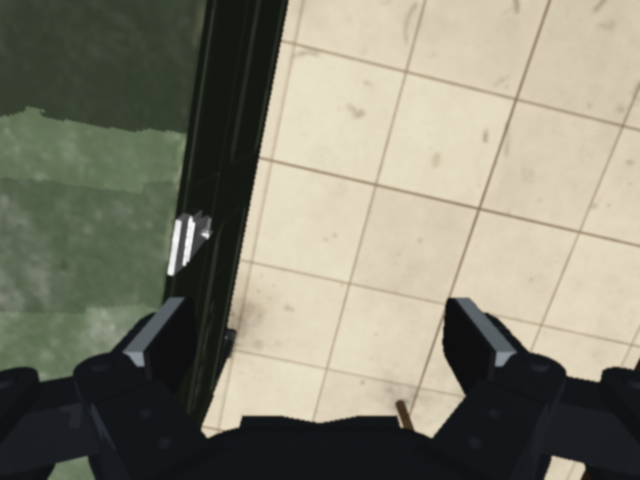

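The side view shows the hood at about (340,288), the bolt with its red guard at about (352,245), the scale at about (275,410), and the timer at about (390,222). Next I'll measure their poses.

Run:
```python
from h import *
for tag in ['scene0','side0']:
    d=load(tag); P=pts(d); c=d['color'].astype(int); hsv=cv2.cvtColor(d['color'],cv2.COLOR_RGB2HSV)
    m=(hsv[...,0]>18)&(hsv[...,0]<35)&(hsv[...,1]>170)&(hsv[...,2]>110)
    top=m&(abs(P[...,2]-.102)<.006)
    q=P[top]; print(tag,'yellow',m.sum(),top.sum(),np.median(q,0))
    r=cv2.minAreaRect((q[:,:2]*1000).astype(np.float32)); print(r, cv2.boxPoints(r))
    # deck and walls at z=.06
    for z,nm in [(.06,'deck/shelf60'),(.096,'front')]:
        k=(abs(P[...,2]-z)<.004)&~m&(P[...,0]>.3)&(P[...,0]<1.1)&(abs(P[...,1])<.5)
        n,l,s,cc=cv2.connectedComponentsWithStats(k.astype(np.uint8))
        for i in range(1,n):
            if s[i,4]>60:
                q=P[l==i]; r=cv2.minAreaRect((q[:,:2]*1000).astype(np.float32)); print(nm,s[i],r)
    im=cv2.resize(d['color'][200:460,140:440] if tag=='side0' else d['color'][200:420,160:440],None,fx=2.6,fy=2.3 if 0 else 2.6,interpolation=cv2.INTER_CUBIC)
    cv2.imwrite(f'pics/z_{tag}.png',im[:600,:800,::-1])
```

```text
scene0 yellow 1526 1209 [0.47292894 0.00608464 0.10280362]
((482.0474548339844, -3.9234237670898438), (97.8584976196289, 129.2524871826172), 11.657960891723633) [[421.06863   49.48259 ]
 [447.1865   -77.10358 ]
 [543.02625  -57.329437]
 [516.90845   69.25673 ]]
deck/shelf60 [375 212  33  13  83] ((607.3177490234375, -338.93695068359375), (95.37781524658203, 29.654455184936523), 20.58010482788086)
deck/shelf60 [361 250  23  23 119] ((502.0963134765625, -164.93214416503906), (13.40736198425293, 101.47437286376953), 12.03201961517334)
deck/shelf60 [ 264  258  102   62 1188] ((522.1491088867188, 3.869903564453125), (207.0682830810547, 139.61093139648438), 11.56796932220459)
deck/shelf60 [170 309  35  26 210] ((613.5186157226562, 282.88214111328125), (25.270402908325195, 89.60413360595703), 7.394583702087402)
deck/shelf60 [205 335  36  17 123] ((510.8913269042969, 267.4644470214844), (76.70086669921875, 9.832159042358398), 78.18228912353516)
front [375 200  36  14  97] ((609.8500366210938, -342.9269714355469), (102.81805419921875, 39.04410934448242), 21.622621536254883)
front [329 274  38
[... 864 characters left out ...]
 143.8285675048828), 11.880508422851562)
deck/shelf60 [179 347  33  38 286] ((611.6033325195312, 285.8177490234375), (24.93760871887207, 88.03609466552734), 2.7806012630462646)
deck/shelf60 [235 366  35  29 142] ((512.6593017578125, 267.8125915527344), (76.39990234375, 8.330177307128906), 76.57833099365234)
front [333 189  47  13 141] ((608.0488891601562, -352.78765869140625), (118.27252960205078, 56.16487503051758), 27.275747299194336)
front [354 270  20  41 228] ((429.55511474609375, -13.431205749511719), (13.13455867767334, 129.02268981933594), 12.433799743652344)
front [231 351  35  28 147] ((517.5723266601562, 266.7380065917969), (79.41349029541016, 8.841263771057129), 78.9561538696289)
```

Run:
```python
from h import *
d=load('side0'); im=d['color'][210:320,250:410]
cv2.imwrite('pics/zz.png',cv2.resize(im,None,fx=5,fy=5,interpolation=cv2.INTER_CUBIC)[...,::-1])
im=d['color'][330:460,220:330]
cv2.imwrite('pics/zs.png',cv2.resize(im,None,fx=4.5,fy=4.5,interpolation=cv2.INTER_CUBIC)[...,::-1])
```

```text
(no output)
```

View pics/zz.png

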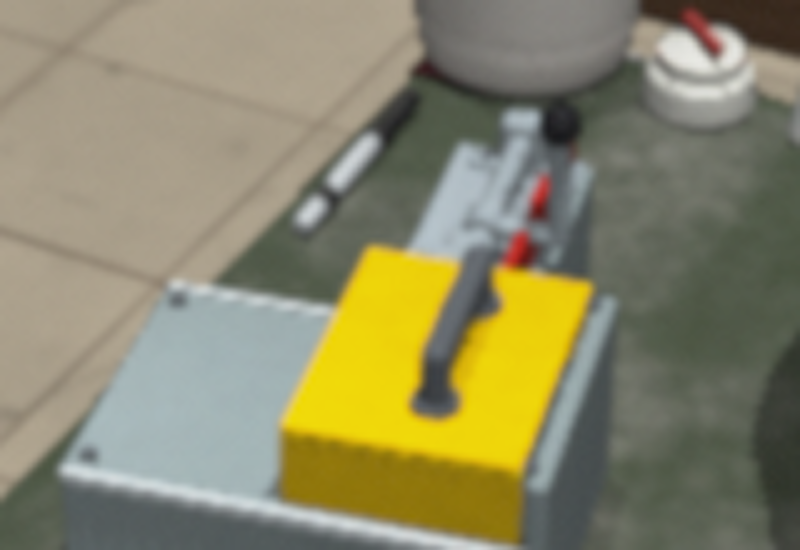

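View pics/zs.png

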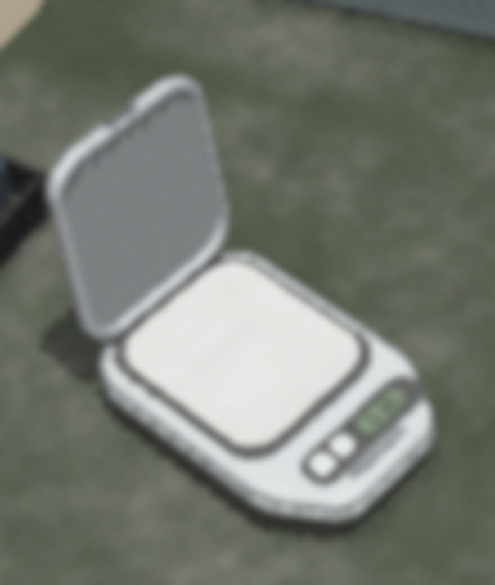

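Run:
```python
from h import *
L=R.from_euler('z',11.7,degrees=True); O=np.array([.4763,-.0049,0])
kn=O+L.apply([.020-.034,-.122,.136]); print('knob pred',kn)
for tag in ['scene0','side0']:
    d=load(tag); P=pts(d); hsv=cv2.cvtColor(d['color'],cv2.COLOR_RGB2HSV)
    k=(hsv[...,2]<50)&(np.linalg.norm(P-kn,axis=-1)<.03)
    v,u=np.nonzero(k); print(tag,k.sum(),u.mean(),v.mean(),np.median(P[k],0), onplane(d,[u.mean()],[v.mean()],.136))
    # bar
    k=(abs(P[...,2]-.13)<.006)&(np.linalg.norm(P[...,:2]-np.array([.482,-.004]),axis=-1)<.05)
    print('bar',k.sum(),cv2.minAreaRect((P[k][:,:2]*1000).astype(np.float32)))
    # pan
    g=(np.linalg.norm(P[...,:2]-[.46,.25],axis=-1)<.12)&(hsv[...,2]>165)&(P[...,2]<.033)&(P[...,2]>.01)
    n,l,s,cc=cv2.connectedComponentsWithStats(g.astype(np.uint8))
    for i in range(1,n):
        if s[i,4]>30:
            v,u=np.nonzero(l==i); q=onplane(d,u,v,.023); print('pan',s[i],np.median(P[l==i],0),cv2.minAreaRect((q[:,:2]*1000).astype(np.float32)))
    k=(np.linalg.norm(P[...,:2]-[.5,.266],axis=-1)<.07)&(P[...,2]>.05)&(P[...,2]<.13)
    q=P[k]; print('lid',k.sum(),q.mean(0), q.max(0),q.min(0),cv2.minAreaRect((q[:,:2]*1000).astype(np.float32)))
    # other stuff near knob
    for nm,c,z in [('timer',None,0)]:
        k=(P[...,2]>.02)&(P[...,2]<.05)&(P[...,1]<-.15)&(P[...,1]>-.5)&(P[...,0]>.3)&(P[...,0]<.7)
        n,l,s,cc=cv2.connectedComponentsWithStats(k.astype(np.uint8))
        for i in range(1,n):
            if s[i,4]>40: print(nm,s[i],P[l==i].min(0),P[l==i].max(0))
```

```text
knob pred [ 0.48733093 -0.12720421  0.136     ]
scene0 0 nan nan [nan nan nan] [[nan nan nan]]
bar 145 ((474.1976318359375, -4.608394622802734), (13.820634841918945, 76.98503112792969), 12.13562297821045)
pan [ 209  348   53   56 1826] [0.4498334  0.28461985 0.02231925] ((449.82086181640625, 282.4788513183594), (84.31575775146484, 144.88999938964844), 78.84089660644531)
lid 920 [0.5150499  0.26711767 0.0807465 ] [0.52745387 0.30671467 0.1142271 ] [0.4986694  0.2287098  0.05006501] ((515.006591796875, 267.0782470703125), (77.52516174316406, 18.749303817749023), 78.70494842529297)
timer [374 217  32  19 270] [ 0.5662001  -0.36654059  0.02018751] [ 0.66839743 -0.32180587  0.04989074]
timer [369 257  15  21 125] [ 0.49357357 -0.21545252  0.02006471] [ 0.51087694 -0.15031402  0.04955782]
timer [488 259  13  13  47] [ 0.30014366 -0.41868188  0.02434335] [ 0.30488705 -0.36568462  0.04977586]
side0 46 361.7826086956522 234.58695652173913 [ 0.48771444 -0.12355271  0.14321413] [[ 0.49216529 -0.13374583  0.136     ]]
bar 162 ((475.5600280761719, -4.2061614990234375), (11.992093086242676, 79.374
[... 607 characters left out ...]
245 0.22801747 0.05009368] ((515.1264038085938, 267.5782775878906), (80.1296157836914, 17.65033531188965), 79.04644012451172)
timer [333 206  46  20 425] [ 0.56356263 -0.40627893  0.02008553] [ 0.67855721 -0.32125468  0.04987483]
timer [379 212  22  18 239] [ 0.49229891 -0.40276037  0.02019427] [ 0.54824757 -0.34893528  0.04873258]
timer [410 221  59  28 660] [ 0.31628394 -0.381764    0.0200185 ] [ 0.46547426 -0.35372299  0.04998849]
timer [363 249   6  18  49] [ 0.49558919 -0.21272508  0.0205841 ] [ 0.50849077 -0.15515247  0.04974015]<stdin>:7: RuntimeWarning: Mean of empty slice.
  ret = ret.dtype.type(ret / rcount)
  return _methods._mean(a, axis=axis, dtype=dtype,
  ret = um.true_divide(
```

Request:
send_rows --plan '[[[2.2,-1.6,0,0.2,60],[2.2,-1.6,0,0,60],[2.2,-1.6,0,0,60],[2.2,-1.6,0,0,60],[2.2,-1.6,0,0,60],[2.2,-1.6,0,0,60],[2.2,-1.6,0,0,60],[2.2,-1.6,0,0,60],[2.2,-1.6,0,0,60],[2.2,-1.6,0,0,60],[2.2,-1.6,0,0,60],[2.2,-1.6,0,0,60],[2.2,-1.6,0,0,60],[2.2,-1.6,0,0,60],[2.2,-1.6,0,0,60],[2.2,-1.6,0,0,60],[2.2,-1.6,0,0,60],[2.2,-1.6,0,0,60],[1.0,-1.6,0,0,60],[0,-1.6,0,0,60]]]'

```text
time_s: 1.82
ee_pos: [0.4566, -0.138, 0.25]
ee_rot: [-0.0, 0.995, 0.103, 0.0]
wrist_force: [0.1, 0.2, -0.6]
opening: 0.0655
```

Run:
```python
from h import *
d=grab('wrist','w1'); o=get_obs(); print(o['time_s'],o['ee_pos'],o['opening'],Q(o['ee_rot']).as_matrix(),d['origin'])
grab('scene','s1'); grab('side','d1')
```

```text
1.8667 [ 0.45510245 -0.13619693  0.24988516] 0.06486286550141533 [[ 9.78560055e-01  2.05958968e-01 -1.05961571e-03]
 [ 2.05960188e-01 -9.78559622e-01  1.21102830e-03]
 [-7.87475005e-04 -1.40330257e-03 -9.99998705e-01]] [ 0.52186891 -0.12478676  0.37550029]
```

View pics/w1.png

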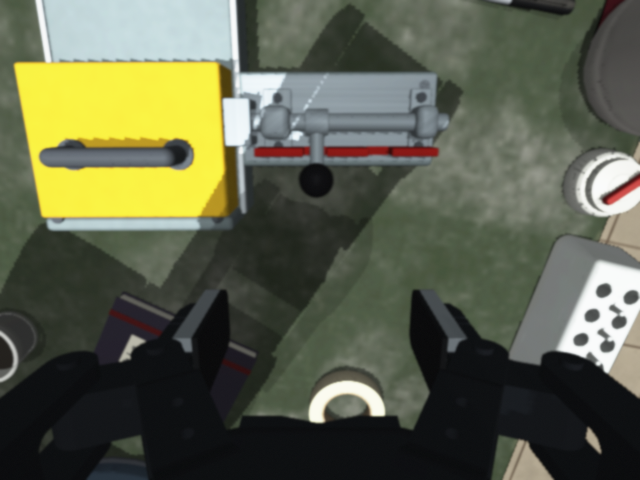

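The wrist view shows the knob at (316,180), the hood bar at (115,157), the rod running along row 122 and the guard along row 152. I'll get precise positions from these.

Run:
```python
from h import *
d=load('w1'); P=pts(d); g=cv2.cvtColor(d['color'],cv2.COLOR_RGB2HSV)
k=(g[...,2]<45)&(P[...,2]>.12); k[260:]=False
v,u=np.nonzero(k); print('knob',k.sum(),u.mean(),v.mean(),onplane(d,[u.mean()],[v.mean()],.136),P[k].max(0))
m=(g[...,0]>18)&(g[...,0]<35)&(g[...,1]>170)&(abs(P[...,2]-.102)<.006)
r=cv2.minAreaRect((P[m][:,:2]*1000).astype(np.float32)); print('hood',r,np.median(P[m],0))
red=((g[...,0]<6)|(g[...,0]>174))&(g[...,1]>150)&(abs(P[...,2]-.086)<.006)
q=P[red]; print('guard',cv2.minAreaRect((q[:,:2]*1000).astype(np.float32)),np.median(q,0))
b=(P[...,2]>.122)&(P[...,2]<.14)&(P[...,1]>-.08); b[230:]=False
print('bar',cv2.minAreaRect((P[b][:,:2]*1000).astype(np.float32)),P[b][:,2].max())
o=get_obs(); kn=onplane(d,[u.mean()],[v.mean()],.136)[0]
print('tool delta cm to knob',100*Q(o['ee_rot']).inv().apply(kn-o['ee_pos']))
```

```text
knob 1004 301.00199203187253 177.39442231075697 [[ 0.49002113 -0.12061098  0.136     ]] [ 0.52186891 -0.0410783   0.37550029]
hood ((484.2160949707031, -5.1219635009765625), (97.38294982910156, 127.4023208618164), 11.858595848083496) [ 0.49319017 -0.00663833  0.10377647]
guard ((507.52789306640625, -146.3682098388672), (5.495965003967285, 125.25363159179688), 11.867761611938477) [ 0.50746409 -0.14721192  0.08771173]
bar ((478.13067626953125, -7.458202362060547), (11.51799488067627, 79.31333923339844), 11.816009521484375) 0.1357101985029717
tool delta cm to knob [ 3.78298226 -1.0534569  11.41967171]
```

Run:
```python
from h import *
d=load('w1'); g=cv2.cvtColor(d['color'],cv2.COLOR_RGB2HSV)
k=np.zeros((480,640),np.uint8); k[155:205,290:345]=(g[155:205,290:345,2]<40); 
c=max(cv2.findContours(k,0,2)[0],key=cv2.contourArea); (u,v),r=cv2.minEnclosingCircle(c)
kn=onplane(d,[u],[v],.136)[0]; o=get_obs(); print(u,v,r,kn,100*Q(o['ee_rot']).inv().apply(kn-o['ee_pos']))
L=R.from_euler('z',11.8,degrees=True)
print('from guard: origin', np.array([.5075,-.1464,0])-L.apply([0,-.1435,0]))
print('knob offset pred from guard',np.array([.5075,-.1464,.136])+L.apply([-.014,.0215,0]))
```

```text
315.5772399902344 179.6571807861328 17.219099044799805 [ 0.490473 -0.129144  0.136   ] [ 3.65140761 -0.20914898 11.41962151]
from guard: origin [ 0.47815482 -0.00593253  0.        ]
knob offset pred from guard [ 0.48939919 -0.1282173   0.136     ]
```

Request:
send_rows --plan '[[[1.2,-0.1,1.0,0,90],[1.2,-0.1,2.0,0,90],[1.2,0,2.0,0,90],[0,0,2.0,0,90],[0,0,2.0,0,90],[0,0,1.4,0,90],[0,0,1.0,0,90],[0,0,0,0,90],[0,0,0,0,90]]]'

```text
time_s: 2.72
ee_pos: [0.4902, -0.1305, 0.1364]
ee_rot: [-0.0, 0.995, 0.102, -0.0]
wrist_force: [-0.3, -0.1, 0.8]
opening: 0.0552
```

Run:
```python
from h import *
d=grab('wrist','w2'); o=get_obs(); print(o['time_s'],o['ee_pos'],o['opening'])
g=cv2.cvtColor(d['color'],cv2.COLOR_RGB2HSV)
```

```text
2.7667 [ 0.49046041 -0.13052011  0.13696494] 0.05503610910578272
```

View pics/w2.png

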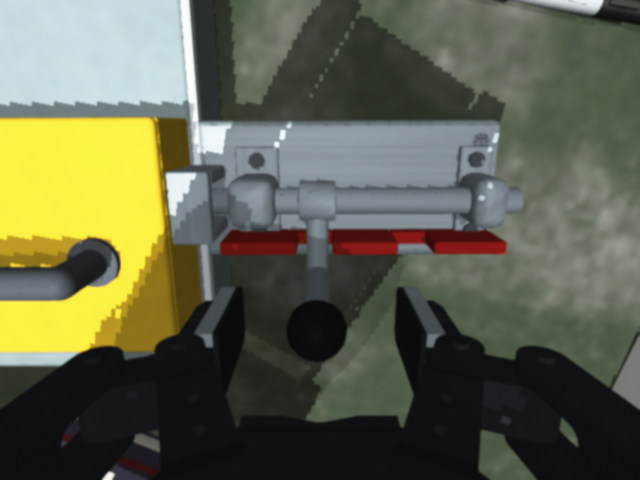

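The knob at (316,331) is centred between the pads, so I'll close the gripper.

Request:
send_rows --plan '[[[0,0,0,0,220],[0,0,0,0,220],[0,0,0,0,220],[0,0,0,0,220],[0,0,0,0,220],[0,0,0,0,220],[0,0,0,0,220],[0,0,0,0,220]]]'

```text
time_s: 3.43
ee_pos: [0.4902, -0.1301, 0.137]
ee_rot: [0.0, 0.995, 0.103, 0.0]
wrist_force: [-2.9, -0.8, 5.7]
opening: 0.0169
```

Request:
send_rows --plan '[[[0.3,0,-0.15,0,220],[0.3,0,-0.15,0,220],[0.3,0,-0.13,0,220],[0.3,0,-0.12,0,220],[0.3,0,-0.1,0,220]]]'

```text
time_s: 3.85
ee_pos: [0.5045, -0.1269, 0.1426]
ee_rot: [-0.0, 0.995, 0.103, -0.001]
wrist_force: [-1.9, -1.3, -4.0]
opening: 0.0168
```

Request:
send_rows --plan '[[[0.5,0,-0.13,0,220],[0.5,0,-0.1,0,220],[0.5,0,-0.07,0,220],[0.5,0,-0.03,0,220],[0.5,0,0.0,0,220],[0.5,0,0.04,0,220],[0.5,0,0.09,0,220],[0.5,0,0.13,0,220],[0.2,0,0.05,0,220],[0,0,0,0,220],[0,0,0,0,220]]]'

```text
time_s: 4.77
ee_pos: [0.546, -0.1183, 0.143]
ee_rot: [-0.0, 0.995, 0.103, 0.0]
wrist_force: [-0.2, -0.3, 0.2]
opening: 0.0117
```

Run:
```python
from h import *
d=grab('wrist','w3'); o=get_obs(); print(o['time_s'],o['ee_pos'],o['opening'],o['wrist_force'])
```

```text
4.8167 [ 0.5458932  -0.11828     0.14303447] 0.012086196915096466 [-0.00680325 -0.14684706  0.28327453]
```

View pics/w3.png

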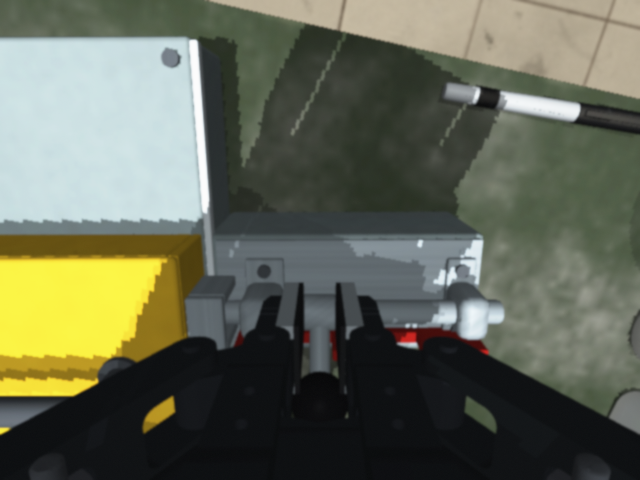

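The grip slipped: the knob at (320,395) now lies in front of the fingers. I'll work out the handle's angle.

Run:
```python
from h import *
d=load('w3')
for z in (.136,.14,.145): print(z,onplane(d,[320],[395],z))
P=pts(d); print(P[385:405:5,310:330:5])
print(P[395,320])
for t in ['scene','side']: grab(t,t+'3')
im=load('side3')['color'][200:280,300:420]; im2=load('scene3')['color'][200:280,300:420]
cv2.imwrite('pics/z3.png',cv2.resize(np.vstack([im]),None,fx=6,fy=6,interpolation=cv2.INTER_CUBIC)[...,::-1])
```

```text
0.136 [[ 0.51591869 -0.12525676  0.136     ]]
0.14 [[ 0.51879966 -0.12464687  0.14      ]]
0.145 [[ 0.52240087 -0.12388451  0.145     ]]
[[[ 0.52855447 -0.11919716  0.14926393]
  [ 0.53007599 -0.12059594  0.15097313]
  [ 0.53031248 -0.12221822  0.15083053]
  [ 0.53074922 -0.12379799  0.15097873]]

 [[ 0.52856838 -0.11925347  0.15192595]
  [ 0.52975899 -0.12068353  0.15313824]
  [ 0.52887084 -0.12251912  0.15140929]
  [ 0.52992762 -0.12395286  0.15243861]]

 [[ 0.52766914 -0.11946485  0.1532328 ]
  [ 0.52863247 -0.12092566  0.1541077 ]
  [ 0.52875464 -0.12253944  0.15382171]
  [ 0.52904493 -0.1241225   0.15376776]]

 [[ 0.52739929 -0.1195666   0.15534997]
  [ 0.52678239 -0.12130659  0.15407448]
  [ 0.52730069 -0.12284303  0.15433098]
  [ 0.52919826 -0.12405307  0.15647035]]]
[ 0.52875464 -0.12253944  0.15382171]
```

View pics/z3.png

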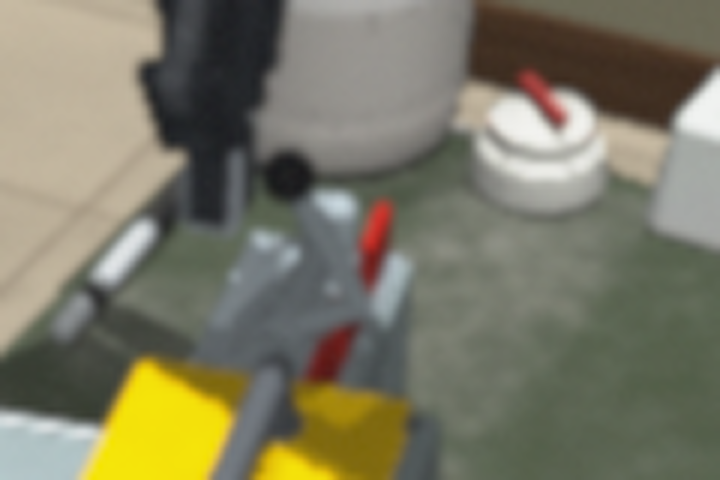

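Run:
```python
from h import *
for t,e in [('w2',[.49046,-.13052,.137]),('w3',[.5459,-.1183,.143])]:
    d=load(t); f=240/np.tan(np.radians(float(d['vertical_fov']))/2)
    for dz in (-.019,0):
        c=Q(d['orientation']).inv().apply(np.array(e)+[0,0,dz]-d['origin']); print(t,dz,d['cx']+f*c[0]/c[2],d['cy']+f*c[1]/c[2])
d=load('w2');print(onplane(d,[316.5],[331],.136), Q(d['orientation']).as_matrix())
o=get_obs();print(o['time_s'],o['ee_pos'],o['opening'])
```

```text
w2 -0.019 318.2212891718903 304.5571858134848
w2 0 318.07360999709283 328.7011035034194
w3 -0.019 318.20071089223813 305.0217378833177
w3 0 318.05453038450133 329.09565573934526
[[ 0.48899225 -0.13027904  0.136     ]] [[ 2.03733732e-01 -9.44873791e-01 -2.56331982e-01]
 [-9.79026316e-01 -1.96679548e-01 -5.31472283e-02]
 [-1.97835504e-04  2.61783640e-01 -9.65126565e-01]]
4.9167 [ 0.54580175 -0.11835487  0.14306906] 0.011520693582519177
```

Run:
```python
from h import *
im=load('w2')['color'][230:480,150:500]
cv2.imwrite('pics/z4.png',cv2.resize(im,None,fx=2.2,fy=2.2,interpolation=cv2.INTER_CUBIC)[...,::-1])
```

```text
(no output)
```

View pics/z4.png

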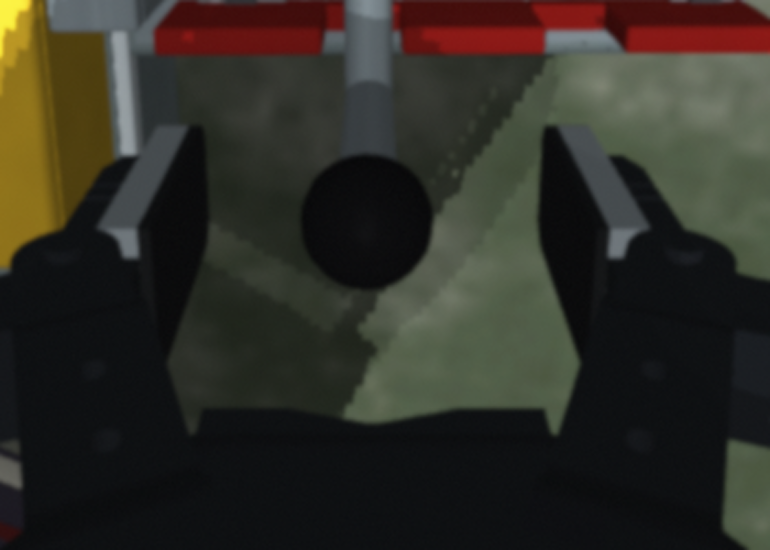

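The jaws slid off the ball at about θ=0.53, though the handle stayed where it was. I'll finish the tip by pushing with closed fingers from the front.

Request:
send_rows --plan '[[[0,0,-2.0,0,255],[0,0,-2.5,0,255],[-2.0,0,0,0,255],[-2.0,0,0,0,255],[-1.3,0,0,0,255],[0,0,1.5,0,255],[0,0,1.5,0,255],[0,0,1.3,0,255],[0.5,0,0,0,255],[0.6,0,0,0,255],[0.6,0,0,0,255],[0.6,0,0,0,255],[0.6,0,0,0,255],[0.4,0,0,0,255],[0,0,0,0,255],[0,0,0,0,255]]]'

```text
time_s: 6.25
ee_pos: [0.5247, -0.1227, 0.1455]
ee_rot: [-0.0, 0.995, 0.103, -0.003]
wrist_force: [-16.9, -4.1, 13.3]
opening: -0.0002
```

Run:
```python
from h import *
d=grab('wrist','w5'); o=get_obs(); print(o['time_s'],o['ee_pos'],o['opening'],o['wrist_force'])
grab('side','side5')
im=load('side5')['color'][200:280,300:420]
cv2.imwrite('pics/z5.png',cv2.resize(np.vstack([im]),None,fx=6,fy=6,interpolation=cv2.INTER_CUBIC)[...,::-1])
```

```text
6.3 [ 0.52471574 -0.12270617  0.14548983] 5.572924661336467e-05 [-16.37693705  -4.31704369  13.74792576]
```

View pics/w5.png

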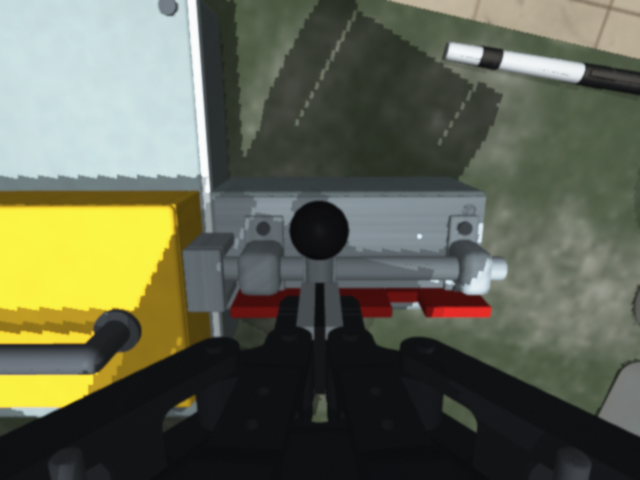

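View pics/z5.png

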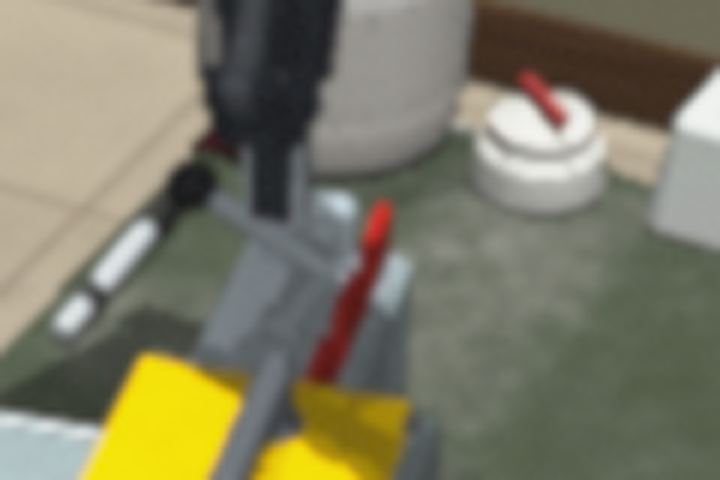

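The handle is at its back stop, with the knob at (320,230) and the fingers on the stem. Next I'll straddle the knob with the jaws.

Request:
send_rows --plan '[[[-0.6,0,0,0,255],[0,0,-2.0,0,200],[0,0,-3.0,0,120],[1.8,-0.1,0,0,90],[1.9,0,0,0,90],[0,0,0,0,90],[0,0,2.0,0,90],[0,0,2.2,0,90],[0,0,1.5,0,90],[0,0,0.5,0,90],[0,0,0,0,90]]]'

```text
time_s: 7.27
ee_pos: [0.556, -0.1149, 0.1321]
ee_rot: [-0.0, 0.995, 0.103, -0.001]
wrist_force: [0.2, 0.3, 0.4]
opening: 0.0549
```

Run:
```python
from h import *
d=grab('wrist','w6'); o=get_obs(); print(o['time_s'],o['ee_pos'],o['opening'],o['wrist_force'])
```

```text
7.3167 [ 0.55657684 -0.11510026  0.13319217] 0.055894328290945414 [ 0.39862749 -0.04492015  0.19636688]
```

View pics/w6.png

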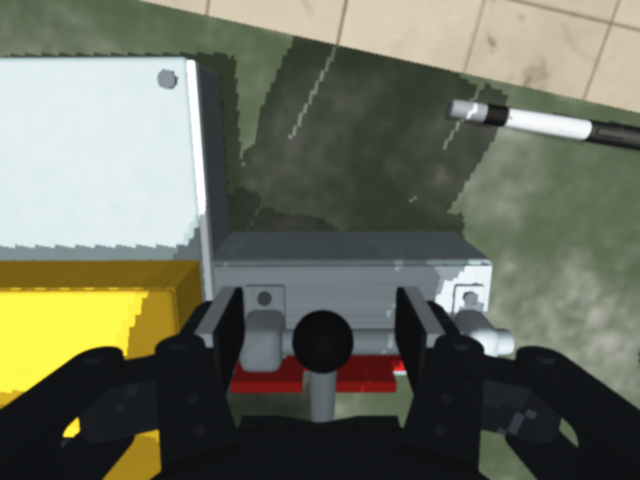

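Request:
send_rows --plan '[[[-0.3,0,0,0,190],[0,0,0,0,190],[0,0,0,0,190],[0,0,0,0,190],[0,0,0,0,190],[0,0,0,0,190],[0,0.5,0,0,190],[0,0.6,0,0,190],[0,0.6,0,0,190],[0,0.6,0,0,190],[0,0.6,0,0,190],[0,0.6,0,0,190],[0,0.6,0,0,190],[0,0.4,0,0,190],[0,0,0,0,190],[0,0,0,0,190]]]'

```text
time_s: 8.65
ee_pos: [0.5628, -0.16, 0.1329]
ee_rot: [0.0, 0.995, 0.103, -0.0]
wrist_force: [0.8, 0.7, 0.4]
opening: 0.0219
```

Run:
```python
from h import *
d=grab('wrist','w7'); o=get_obs(); print(o['time_s'],o['ee_pos'],o['opening'],o['wrist_force'])
```

```text
8.7 [ 0.56270496 -0.15995189  0.13291464] 0.021751597978201965 [-0.17931457  0.38524865  0.18453859]
```

View pics/w7.png

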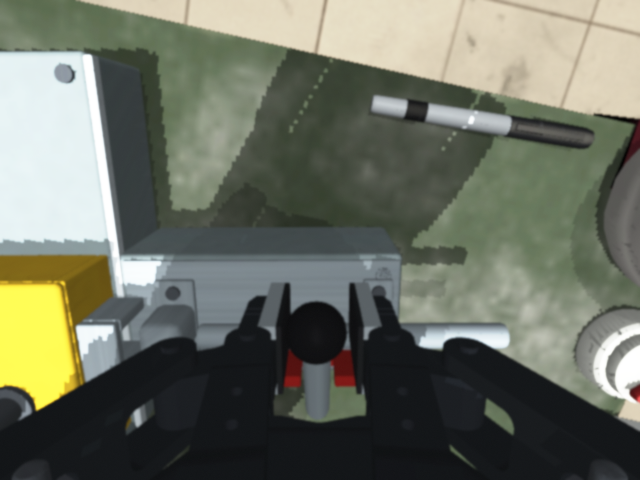

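The bolt is drawn. Now I'll close the fingers behind the knob and push it forward and down.

Request:
send_rows --plan '[[[0,0,-0.5,0,150],[0,0,-2.0,0,150],[0,0,-2.8,0,200],[1.5,0,0,0,255],[1.8,0,0,0,255],[0,0,0,0,255],[0,0,2.0,0,255],[0,0,2.4,0,255],[0,0,0.5,0,255],[-0.6,0,0,0,255],[-0.8,0,0,0,255],[-0.8,0,0,0,255],[-0.8,0,0,0,255],[-0.8,0,0,0,255],[-0.8,0,0,0,255],[-0.8,0,0,0,255],[-0.8,0,0,0,255],[-0.6,0,0,0,255],[0,0,0,0,255]]]'

```text
time_s: 10.28
ee_pos: [0.5272, -0.1671, 0.1369]
ee_rot: [-0.0, 0.995, 0.103, -0.0]
wrist_force: [0.2, 0.2, -0.4]
opening: -0.0
```

Run:
```python
from h import *
d=grab('wrist','w8'); o=get_obs(); print(o['time_s'],o['ee_pos'],o['opening'],o['wrist_force'])
```

```text
10.3333 [ 0.52794784 -0.1670393   0.13702971] -0.00023688264249213098 [ 0.91305056 -0.3648671   0.15780513]
```

View pics/w8.png

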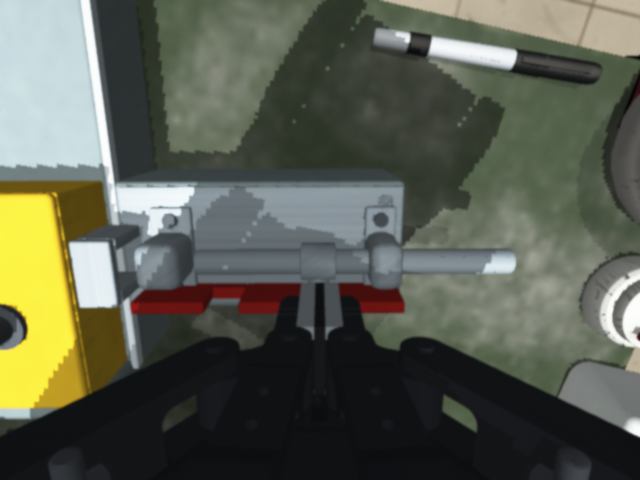

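Request:
send_rows --plan '[[[-0.4,0,0,0,255],[-0.4,0,0,0,255],[-0.2,0,0,0,255],[0,0,0,0,255]]]'

```text
time_s: 10.67
ee_pos: [0.5184, -0.169, 0.1369]
ee_rot: [-0.0, 0.995, 0.103, -0.0]
wrist_force: [0.1, 0.1, 0.0]
opening: -0.0
```

Run:
```python
from h import *
o=get_obs(); print(o['time_s'],o['ee_pos'],o['opening'],o['wrist_force'])
grab('side','side9');grab('scene','scene9')
im=load('side9')['color'][200:280,300:420]
cv2.imwrite('pics/z9.png',cv2.resize(np.vstack([im]),None,fx=6,fy=6,interpolation=cv2.INTER_CUBIC)[...,::-1])
```

```text
10.6667 [ 0.51838975 -0.168973    0.13691794] -2.8536800367501462e-06 [0.12523422 0.06585648 0.02736853]
```

View pics/z9.png

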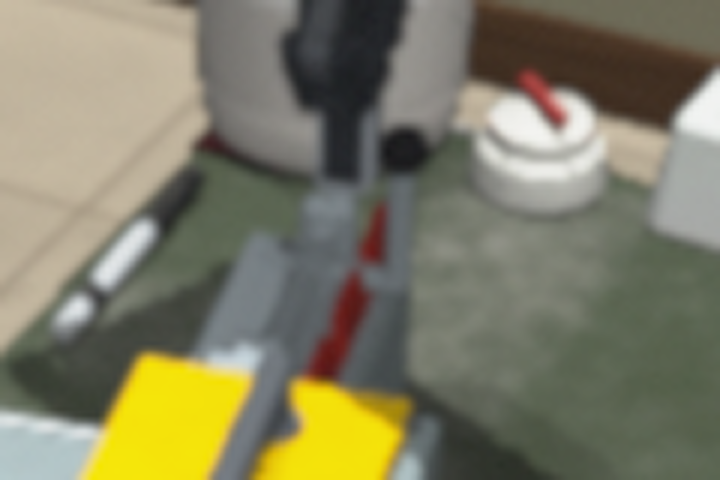

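Request:
send_rows --plan '[[[-0.3,0,0,0,255],[-0.2,0,0,0,255],[0,0,0,0,255]]]'

```text
time_s: 11.02
ee_pos: [0.5166, -0.1696, 0.1373]
ee_rot: [0.0, 0.995, 0.102, 0.004]
wrist_force: [19.6, 5.6, -11.4]
opening: -0.0001
```

Request:
send_rows --plan '[[[1.0,0,0,0,255],[0,0,-3.0,0,255],[0,0,-3.0,0,255],[-0.9,-3.0,0,0,255],[-0.9,-3.4,0,0,255],[-0.9,-3.5,0,0,255],[-1.0,-3.5,0,0,255],[-0.6,-3.5,0,0,255],[0,0,0,0,255],[0,0,0,0,255]]]'

```text
time_s: 11.85
ee_pos: [0.4466, -0.0102, 0.1973]
ee_rot: [0.0, 0.995, 0.104, 0.0]
wrist_force: [0.4, -0.3, -0.1]
opening: 0.0004
```

Run:
```python
from h import *
d=grab('wrist','w10'); o=get_obs(); print(o['time_s'],o['ee_pos'],o['opening'],o['wrist_force'])
P=pts(d);b=(P[...,2]>.122)&(P[...,2]<.145)&(P[...,1]>-.08); b[260:]=False
r=cv2.minAreaRect((P[b][:,:2]*1000).astype(np.float32)); print(r)
t=np.array([r[0][0]/1e3,r[0][1]/1e3,.126]);print(100*Q(o['ee_rot']).inv().apply(t-o['ee_pos']))
```

```text
11.9 [ 0.44715437 -0.01107556  0.19725117] -0.00019510155572866525 [-0.31747295 -0.17344216 -0.1187116 ]
((477.949951171875, -6.503429412841797), (11.641740798950195, 79.407958984375), 11.952733993530273)
[3.10497359 0.18351474 7.12639284]
```

View pics/w10.png

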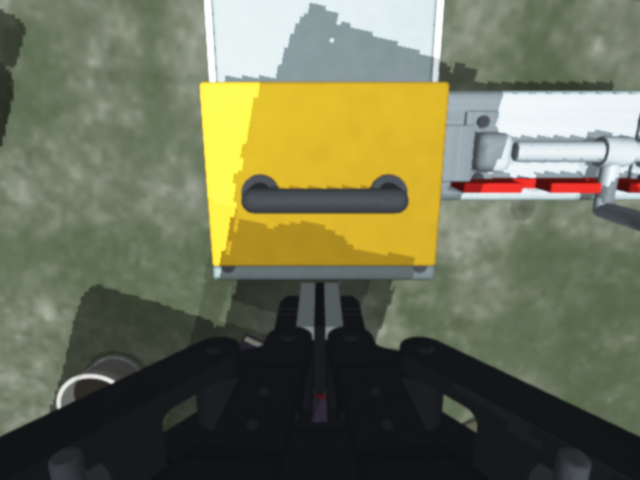

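The handle lies in the second notch, at the right edge of the picture. The bar is 31 mm ahead of the fingers, so I'll lower them and push the hood.

Request:
send_rows --plan '[[[0,0.2,2.0,0,255],[0,0,2.5,0,255],[0,0,2.0,0,255],[0.6,0,0,0,255],[0.8,0,0,0,255],[1.0,0,0,0,255],[1.0,0,0,0,255],[1.0,0,0,0,255],[1.0,0,0,0,255],[1.0,0,0,0,255],[1.0,0,0,0,255],[1.0,0,0,0,255],[1.0,0,0,0,255],[0.8,0,0,0,255],[0.2,0,0,0,255],[0,0,0,0,255],[0,0,0,0,255]]]'

```text
time_s: 13.32
ee_pos: [0.5494, 0.0082, 0.132]
ee_rot: [-0.0, 0.995, 0.103, 0.0]
wrist_force: [0.1, -0.2, 0.3]
opening: -0.0
```

Request:
send_rows --plan '[[[0.2,0,0,0,255],[0.2,0,0,0,255],[0,0,0,0,255]]]'

```text
time_s: 13.57
ee_pos: [0.5509, 0.0085, 0.1317]
ee_rot: [-0.0, 0.995, 0.103, -0.003]
wrist_force: [-13.4, -4.0, 8.3]
opening: 0.0002
```

Request:
send_rows --plan '[[[-1.0,0,0,0,255],[-1.0,0,-2.5,0,150],[-2.5,0,-3.5,0,80],[-3.0,0,-3.5,0,60],[-2.5,0,-1.5,0,60],[0,0,0,0,60],[0,0,0,0,60]]]'

```text
time_s: 14.15
ee_pos: [0.4587, -0.011, 0.2387]
ee_rot: [0.0, 0.995, 0.102, 0.001]
wrist_force: [0.5, -0.4, -0.6]
opening: 0.0654
```

Run:
```python
from h import *
d=grab('wrist','w11'); o=get_obs(); print(o['time_s'],o['ee_pos'],o['opening'],o['wrist_force'])
g=cv2.cvtColor(d['color'],cv2.COLOR_RGB2HSV);P=pts(d)
m=((g[...,0]>95)&(g[...,0]<130)&(g[...,1]>120)&(g[...,2]>40)).astype(np.uint8)
c=max(cv2.findContours(m,0,2)[0],key=cv2.contourArea); e=cv2.fitEllipse(c);print(cv2.contourArea(c),e)
k=(m>0)&(abs(P[...,2]-.092)<.008); print(k.sum(),np.median(P[k],0),cv2.minEnclosingCircle((P[k][:,:2]*1000).astype(np.float32)))
```

```text
14.2 [ 0.45907244 -0.01090188  0.23779086] 0.06518449502856424 [ 0.09746475  0.19097331 -0.13174197]
1003.0 ((328.4036560058594, 187.0635223388672), (34.8825569152832, 36.78658676147461), 170.0500946044922)
1049 [ 0.48581794 -0.01214424  0.09309934] ((485.4928283691406, -12.452857971191406), 12.406378746032715)
```

View pics/w11.png

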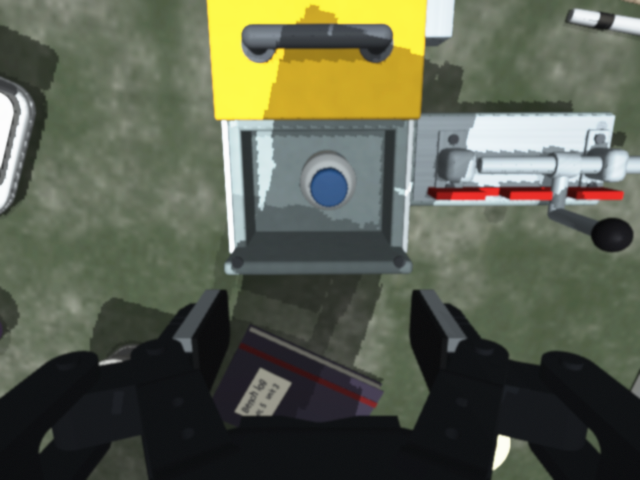

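The well is open, and the bottle's cap is at (328,187), upright near the middle. Next is the grasp on the body.

Request:
send_rows --plan '[[[1.2,0.3,2.0,0,90],[1.3,0.4,3.0,0,90],[0,0,3.0,0,90],[0,0,2.5,0,90],[0,0,2.0,0,90],[0,0,0,0,90]]]'

```text
time_s: 14.7
ee_pos: [0.4829, -0.0122, 0.108]
ee_rot: [-0.001, 0.995, 0.103, -0.004]
wrist_force: [-0.0, -0.0, -1.0]
opening: 0.0556
```

Run:
```python
from h import *
d=grab('wrist','w12'); o=get_obs(); print(o['time_s'],o['ee_pos'],o['opening'],o['wrist_force'])
```

```text
14.75 [ 0.48392766 -0.01230038  0.11025817] 0.055585452149902195 [ 0.32115127  0.56637621 -0.05324916]
```

View pics/w12.png

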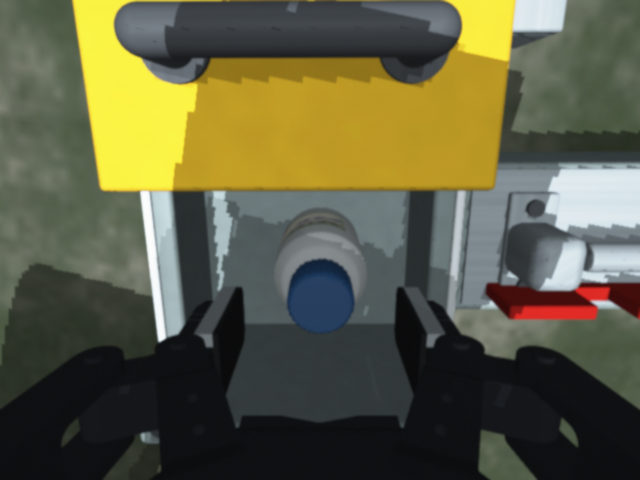

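Run:
```python
from h import *
d=load('w12'); g=cv2.cvtColor(d['color'],cv2.COLOR_RGB2HSV)
m=((g[...,0]>95)&(g[...,0]<130)&(g[...,1]>120)&(g[...,2]>40)).astype(np.uint8)
c=max(cv2.findContours(m,0,2)[0],key=cv2.contourArea); x,y,w,h=cv2.boundingRect(c);print(x,y,w,h)
# top disc lower edge -> use lower edge of disc: centre = bottom - w/2
t=onplane(d,[x+w/2],[y+h-w/2*.97],.092)[0]; o=get_obs(); print(t,o['ee_pos'],100*Q(o['ee_rot']).inv().apply(t-o['ee_pos']))
```

```text
288 260 66 73
[ 0.48582725 -0.01263188  0.092     ] [ 0.48392766 -0.01230038  0.11025817] [0.18767259 0.07432449 1.82484136]
```

Request:
send_rows --plan '[[[0.2,0,1.5,0,90],[0,0,1.5,0,90],[0,0,1.4,0,90],[0,0,0,0,120],[0,0,0,0,160],[0,0,0,0,200],[0,0,0,0,200],[0,0,0,0,200],[0,0,0,0,200]]]'

```text
time_s: 15.5
ee_pos: [0.4869, -0.0122, 0.0691]
ee_rot: [0.0, 0.995, 0.103, 0.0]
wrist_force: [-0.7, -0.1, -1.2]
opening: 0.0383
```

Request:
send_rows --plan '[[[0,0,-1.0,0,200],[0,0,-1.5,0,200],[0,0,-2.5,0,200],[0,0,-3.0,0,200],[0,0,-3.0,0,200],[0,0,-1.0,0,200],[-0.5,-1.5,0,0,200],[-0.5,-2.5,0,0,200],[-0.6,-3.0,0,0,200],[-0.6,-3.0,0,0,200],[-0.6,-3.0,0,0,200],[-0.6,-3.0,0,0,200],[-0.6,-2.5,0,0,200],[-0.5,-1.5,0,0,200],[0,0,0,0,200],[0,0,0,0,200],[0,0,0,0,200]]]'

```text
time_s: 16.92
ee_pos: [0.4019, 0.174, 0.1886]
ee_rot: [0.0, 0.995, 0.103, 0.0]
wrist_force: [-0.2, 0.3, -1.0]
opening: 0.0381
```

Run:
```python
from h import *
d=grab('wrist','w13'); o=get_obs(); print(o['time_s'],o['ee_pos'],o['opening'],o['wrist_force'])
grab('side','side13')
```

```text
16.9667 [0.40206653 0.17375821 0.18859378] 0.0382217082071162 [-0.02702836  0.31447899 -1.4718445 ]
```

View pics/w13.png

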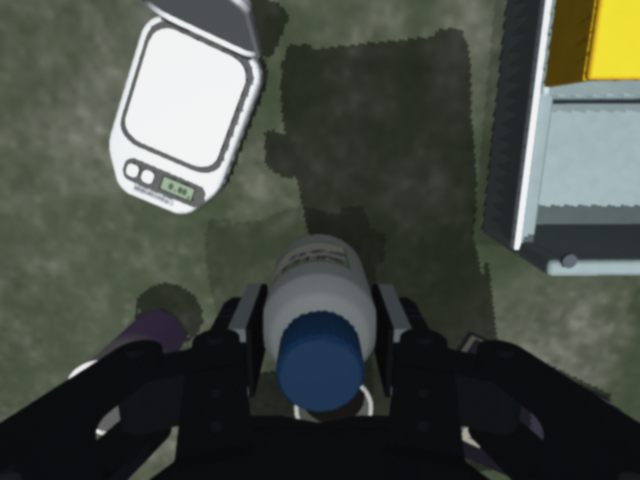

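View pics/side13.png

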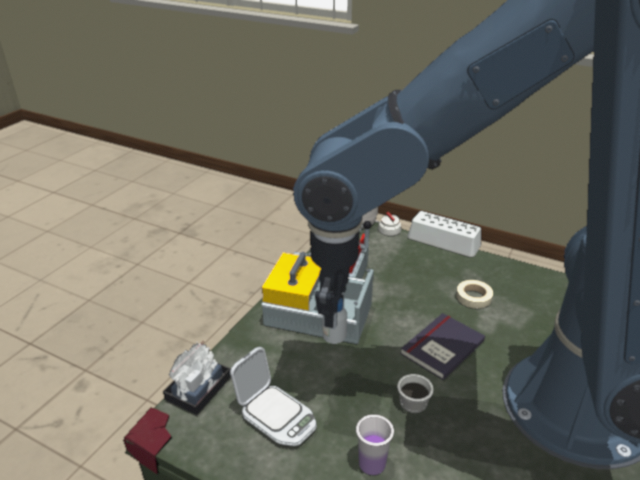

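The bottle hangs upright in the grip, and the pan is in full view at about (190,97). Now I'll measure the pan.

Run:
```python
from h import *
d=load('w13'); g=cv2.cvtColor(d['color'],cv2.COLOR_RGB2HSV); o=get_obs()
m=((g[...,2]>225)&(g[...,1]<20)).astype(np.uint8); m[230:]=0; m[:,300:]=0
m=cv2.morphologyEx(m,cv2.MORPH_OPEN,np.ones((5,5)))
n,l,s,cc=cv2.connectedComponentsWithStats(m); i=l[97,190]; print(s[i])
v,u=np.nonzero(l==i); q=onplane(d,u,v,.023); r=cv2.minAreaRect((q[:,:2]*1000).astype(np.float32)); print(r,q[:,:2].mean(0))
t=np.array([r[0][0]/1e3,r[0][1]/1e3,.08]); print(100*Q(o['ee_rot']).inv().apply(t-o['ee_pos']))
c=cv2.cvtColor(g,cv2.COLOR_HSV2BGR); cv2.drawContours(c,cv2.findContours((l==i).astype(np.uint8),0,2)[0],-1,(0,0,255),1); cv2.imwrite('pics/pan.png',cv2.resize(c[0:240,60:320],None,fx=2.4,fy=2.4))
```

```text
[  126    29   119   137 11225]
((463.4798889160156, 278.9007873535156), (65.25553894042969, 76.08038330078125), 78.08731842041016) [0.46465619 0.27900686]
[ 8.14937683 -9.05359209 10.85446377]
```

View pics/pan.png

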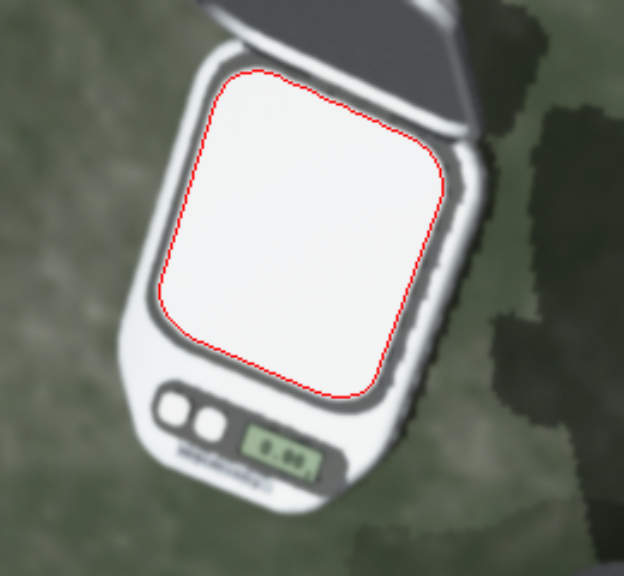

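Request:
send_rows --plan '[[[1.0,-1.0,0,0,200],[1.8,-2.0,0,0,200],[2.0,-2.3,0,0,200],[1.8,-2.0,0,0,200],[1.0,-1.2,0,0,200],[0.5,-0.5,0,0.5,200],[0,0,0,0.9,200],[0,0,0,0.9,200],[0,0,0,0.9,200],[0,0,0,0.8,200],[0,0,1.0,0,200],[0,0,2.0,0,200],[0,0,2.5,0,200],[0,0,2.5,0,200],[0,0,1.5,0,200],[0,0,0.5,0,200],[0,0,0,0,200],[0,0,0,0,200]]]'

```text
time_s: 18.52
ee_pos: [0.463, 0.2789, 0.0888]
ee_rot: [-0.0, 0.994, -0.106, 0.0]
wrist_force: [0.4, 0.8, -1.5]
opening: 0.0382
```

Run:
```python
from h import *
d=grab('wrist','w14'); o=get_obs(); print(o['time_s'],o['ee_pos'],o['opening'],o['wrist_force'])
grab('side','side14')
im=load('side14')['color'][300:460,200:360]
cv2.imwrite('pics/z14.png',cv2.resize(im,None,fx=3.7,fy=3.7,interpolation=cv2.INTER_CUBIC)[...,::-1])
```

```text
18.5667 [0.46318769 0.27910046 0.08931421] 0.03814674450735399 [ 0.27070484  0.47171395 -0.48150374]
```

View pics/z14.png

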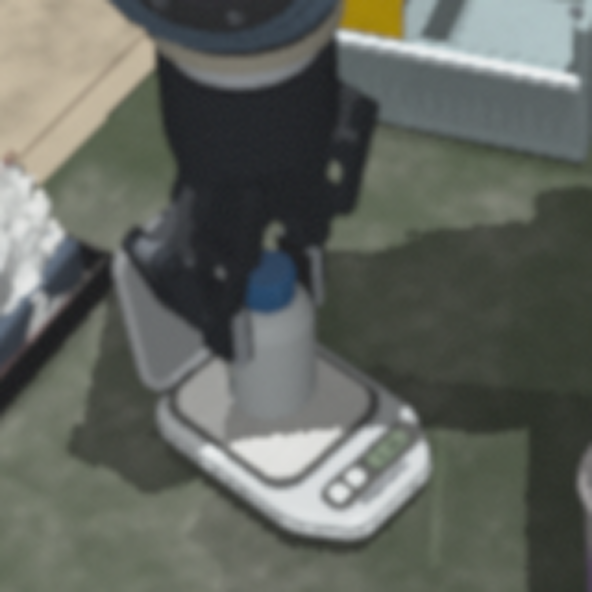

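View pics/w14.png

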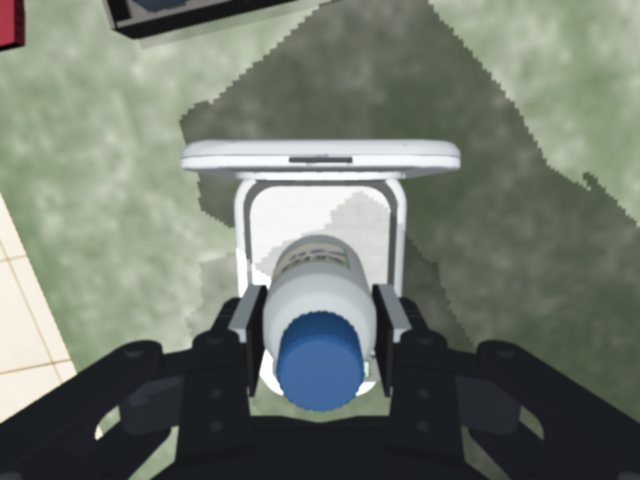

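Request:
send_rows --plan '[[[0,0,0.3,0,200],[0,0,0.3,0,200],[0,0,0.2,0,200],[0,0,0,0,200]]]'

```text
time_s: 18.95
ee_pos: [0.4624, 0.279, 0.0802]
ee_rot: [0.0, 0.994, -0.106, -0.0]
wrist_force: [-0.4, 0.0, -0.9]
opening: 0.038
```

Request:
send_rows --plan '[[[0,0,0.1,0,200],[0,0,0,0,200]]]'

```text
time_s: 19.12
ee_pos: [0.4627, 0.2791, 0.0801]
ee_rot: [0.0, 0.994, -0.106, 0.0]
wrist_force: [-1.3, -0.9, 6.6]
opening: 0.0383
```

The bottle touches the pan, with 6.6 N upward on the tool. I'll release it.

Request:
send_rows --plan '[[[0,0,0,0,115],[0,0,0,0,105],[0,0,0,0,80],[0,0,0,0,60],[0,0,0,0,50],[0,0,0,0,50]]]'

```text
time_s: 19.62
ee_pos: [0.4626, 0.279, 0.0795]
ee_rot: [-0.0, 0.994, -0.106, -0.0]
wrist_force: [-0.5, -0.1, -0.4]
opening: 0.0688
```

Run:
```python
from h import *
d=grab('wrist','w15'); o=get_obs(); print(o['time_s'],o['ee_pos'],o['opening'],o['wrist_force'])
```

```text
19.6667 [0.46258816 0.27902841 0.07949909] 0.06856745377722771 [0.58867058 0.5106343  0.00655354]
```

View pics/w15.png

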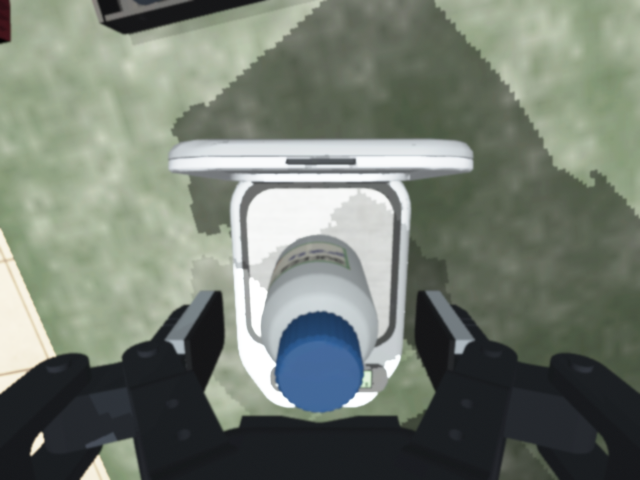

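The jaws are clear on both sides and the bottle is standing. I'll rise and back off for a final check.

Request:
send_rows --plan '[[[0,0,-1.0,0,50],[0,0,-2.0,0,50],[0,0,-3.0,0,50],[0,0,-3.0,0,50],[0,0,-3.0,0,50],[-2.0,0,-1.0,0,50],[-3.0,1.0,0,0,50],[-3.0,1.0,0,0,50],[0,0,0,0,50],[0,0,0,0,50],[0,0,0,0,50]]]'

```text
time_s: 20.58
ee_pos: [0.3808, 0.2766, 0.2103]
ee_rot: [-0.0, 0.994, -0.106, 0.001]
wrist_force: [-0.1, 0.4, 0.6]
opening: 0.0686
```

Run:
```python
from h import *
d=grab('wrist','w16'); o=get_obs(); print(o['time_s'],o['ee_pos'],o['wrist_force'])
g=cv2.cvtColor(d['color'],cv2.COLOR_RGB2HSV); P=pts(d)
m=(g[...,0]>95)&(g[...,0]<130)&(g[...,1]>120)&(g[...,2]>40)&(abs(P[...,2]-.103)<.01)&(np.linalg.norm(P[...,:2]-[.463,.279],axis=-1)<.05)
q=P[m]; c,r=cv2.minEnclosingCircle((q[:,:2]*1000).astype(np.float32)); print('cap',c,r,np.median(q[:,2]))
dl=R.from_euler('z',168.0,degrees=True).inv().apply([c[0]/1e3-.4637,c[1]/1e3-.2787,0]); print('rel pan mm',dl*1e3)
s=grab('side','side16'); grab('scene','scene16')
im=s['color'][200:440,160:420]; cv2.imwrite('pics/z16.png',cv2.resize(im,None,fx=2.5,fy=2.5,interpolation=cv2.INTER_CUBIC)[:600,:800,::-1])
```

```text
20.6333 [0.38099385 0.27660926 0.21007987] [ 0.23460218  0.6209135  -1.34703535]
cap (460.8999938964844, 279.3762512207031) 12.100597381591797 0.10430871577604567
rel pan mm [ 2.87941979 -0.07931951  0.        ]
```

View pics/w16.png

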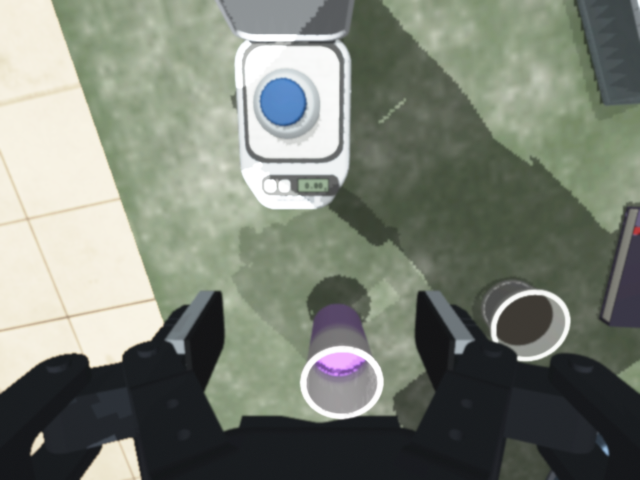

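View pics/z16.png

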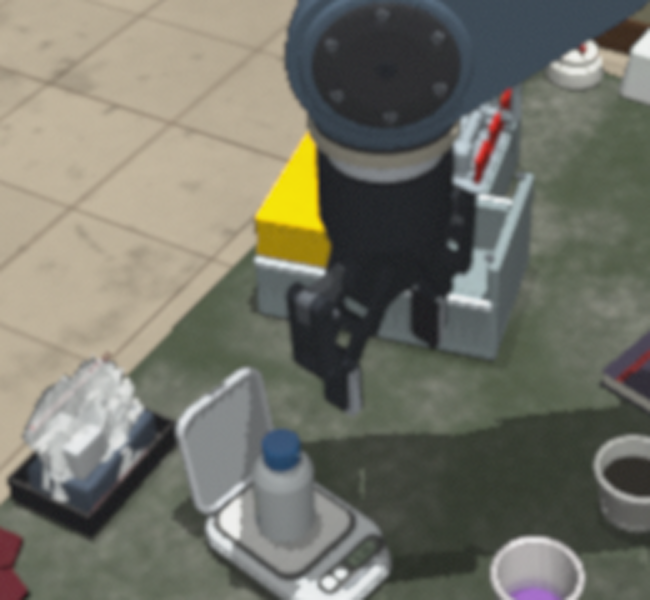

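Run:
```python
from h import *
d=load('w11'); L=R.from_euler('z',11.8,degrees=True); O=np.array([.4775,-.0055,0])
k=onplane(d,[611.5],[235],.136)[0]; print('knob local-from-rod',1e3*(L.inv().apply(k-O)-[.02,-.122,.078]))
P=pts(d); b=(P[...,2]>.122)&(P[...,2]<.145); b[80:]=False;b[:,:220]=False;b[:,420:]=False
r=cv2.minAreaRect((P[b][:,:2]*1000).astype(np.float32)); print('bar local',L.inv().apply(np.array([r[0][0]/1e3,r[0][1]/1e3,0])-O))
print(robot.sign_off())
```

```text
knob local-from-rod [-34.62937929 -47.62611915  58.        ]
bar local [ 0.0917123  -0.00107444  0.        ]
the job is handed in; nothing more can be done
None
```

The locker is unbolted, the hood is fully back, and the bottle stands on the scale's pan. I handed the job in at about 20.6 s; the sign-off gives no verdict.

- **Bolt:** I tipped the handle back while the bolt was still home, drew the bolt, and laid the handle in the second notch. My first attempt to tip it, by gripping the knob, slipped off halfway. I finished that step by pushing the handle with closed fingers until it reached its stop.
- **Hood:** I pushed it open by its bar until it stopped.
- **Bottle:** I gripped it by the body, lifted it out and set it on the pan. The tool felt 6.6 N upward when it touched down, before I released it.

Last checks:
- **Handle:** the knob measured 34.6 mm in front of the rod against 34 expected, so the handle is down. It measured 47.6 mm along the bolt against 45 of travel, which is within measuring error.
- **Hood:** the bar measured about 92 mm back, so the hood is fully open. The handle and hood were both measured at 14 s, before the bottle was moved. In the final views the arm hid the handle and part of the hood.
- **Bottle:** it looked upright and measured about 3 mm (x) and 0 mm (y) from the pan's centre.
- **Surroundings:** the gripper was open and clear of everything. The scale and timer looked unmoved, and the marker did too when last in view at 14 s. I did not measure any of the three.
- **Scale display:** it appeared to read 0.00 with the bottle standing on the pan.

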